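# Sort the kiln furniture after a firing

### The job

Sort the kiln furniture that came out of the firing: lay both square posts flat in the oblong tray, stand both round props upright in the square box, and put the three-armed stilt in the round dish, points up. Everything must rest on the floor of its own container, nothing on top of anything else; the pieces are brittle, so set each one down, do not drop it from a height. Leave the mug and the glaze jar where they are.

Things in the scene. Friction and masses are not known exactly. Their poses are not given: they have to be found in the camera images.
- post1: Loose square kiln post of off-white fireclay, a plain bar 100 x 28 x 28 mm with a small dark hole mark on each end face, about 150 g, lying on the table. Origin at the centre of the bar (14 mm above what it lies on); its x axis runs along the 100 mm length. One of two alike.
- post2: Loose square kiln post of off-white fireclay, a plain bar 100 x 28 x 28 mm with a small dark hole mark on each end face, about 150 g, lying on the table. Origin at the centre of the bar (14 mm above what it lies on); its x axis runs along the 100 mm length. One of two alike.
- prop1: Loose round kiln prop of off-white fireclay, a solid cylinder 36 mm in diameter and 50 mm tall with a dark hole mark on top, about 100 g, standing upright. Origin at the centre of its foot, z up along the cylinder. One of two alike.
- prop2: Loose round kiln prop of off-white fireclay, a solid cylinder 36 mm in diameter and 50 mm tall with a dark hole mark on top, about 100 g, standing upright. Origin at the centre of its foot, z up along the cylinder. One of two alike.
- stilt: Loose three-armed off-white fireclay kiln stilt, about 40 g, flat, points up. Three straight arms 12 mm wide, 12 mm tall, reach 42 mm from the middle, 120 degrees apart (one along body x); a 10 mm cone stands on each arm at 36 mm from the middle. Origin at the centre of its underside, z up. An arm can be gripped across its width, about 20 mm from the middle.
- post_tray: Oblong shallow tray of dark wood, for the square posts. Outside 180 (x) x 130 (y) x 14 mm tall, walls 5 mm thick, floor 5 mm thick, so inside 170 x 120 mm. Fixed to the table. Origin at the centre of its underside, at table height. Two posts fit side by side along its x axis, for instance at y = +32 and -32 mm.
- prop_box: Square box of dark wood, with higher walls, for the round props. Outside 124 x 124 x 30 mm tall, walls and floor 5 mm thick, so inside 114 x 114 mm. Fixed to the table. Origin at the centre of its underside, at table height, x and y along its sides. Two props fit side by side, for instance at x = +27 and -27 mm.
- dish: Round shallow terracotta dish, for the stilt. Outer radius 66 mm at the foot and 72 mm at the rim, 14 mm tall, wall and floor 5 mm thick (flat floor of about 61 mm radius). Fixed to the table. Origin at the centre of its underside, at table height.
- mug: Bystander, beyond the work: loose white ceramic mug with a handle, 82 mm across, 78 mm tall, upright. Origin at the centre of its foot. Not to be moved.
- glaze_jar: Bystander, beyond the work: loose closed glaze jar of white plastic with a blue label, 68 mm across, 80 mm tall, upright. Origin at the centre of its foot. Not to be moved.
Not all that is in view belongs to the job. Leave any purple or red look-alike of the post2 alone.

How it is judged (in metres and radians):
At the end, for the whole second after the job is handed in: Posts lying in the tray, props upright in the box, each on the floor (within 5 mm) and within 6 degrees of level or upright, inside the walls; stilt flat, points up, on the dish floor (within 5 mm), centred within 35 mm; all released and at rest (x of post1 in the frame of post_tray between -0.075 and 0.075 m and y of post1 in the frame of post_tray between -0.055 and 0.055 m and z of each of post1, post2 in the frame of post_tray below 0.024 m and angle between post1's own x axis and vertical between 1.47 and 1.67 rad and x of prop1 in the frame of prop_box between -0.055 and 0.055 m and y of prop1 in the frame of prop_box between -0.055 and 0.055 m and z of each of prop1, prop2 in the frame of prop_box below 0.01 m and angle between each of prop1, prop2, stilt's own z axis and vertical below 0.1 rad and x of post2 in the frame of post_tray between -0.075 and 0.075 m and y of post2 in the frame of post_tray between -0.055 and 0.055 m and angle between post2's own x axis and vertical between 1.47 and 1.67 rad and x of prop2 in the frame of prop_box between -0.055 and 0.055 m and y of prop2 in the frame of prop_box between -0.055 and 0.055 m and horizontal distance between stilt and dish below 0.035 m and z of stilt in the frame of dish below 0.01 m and linear speed of each of post1, post2, prop1, prop2, stilt below 0.02 m/s); the robot touches nothing.
It fails at once if a piece let go in the air, more than about 40 mm above the table ((height (world z) of post1 above 0.055 m and contact force between the fingers and post1 below 0.02 N) or (height (world z) of post2 above 0.055 m and contact force between the fingers and post2 below 0.02 N) or (height (world z) of prop1 above 0.04 m and contact force between the fingers and prop1 below 0.02 N) or (height (world z) of prop2 above 0.04 m and contact force between the fingers and prop2 below 0.02 N) or (height (world z) of stilt above 0.04 m and contact force between the fingers and stilt below 0.02 N)).
It fails at once if the mug or the glaze jar moved by more than 30 mm (distance of any of mug, glaze_jar from where it was at the start of the episode above 0.03 m).
It also fails if it takes over 125 s, if anything falls off the work surface, if the arm or the gripper's body presses on something with over 40 N, if the wrist force passes 120 N, or if a joint passes its speed limit or range.

### The arm

A 6-joint arm with a two-finger parallel gripper is mounted at the origin on the work surface. World frame = base frame: x ahead of the robot, y to its left, z up, the work surface at z = 0. Lengths are in mm, angles in rad, forces in N, time in s.
With the tool pointing down it reaches from about 300 to 775 mm from the base axis. Payload 14.6 kg.
Tool frame: the origin (TCP) lies between the finger pads; the fingertips stand manip.tip_reach ahead of it and the grasp point (between the pads) lies 5 mm behind it (manip.tip_reach is the distance from the TCP to the fingertips, in mm); z points along the fingers, y is the line along which they close (so a half turn about z gives the same grasp; the last joint's range is limited). The gripper opens to 94 mm and grips with 3 to 60 N. Pads are 16 mm wide; open, the fingers measure 119 mm over their backs; the gripper's body (75 mm by 177 mm) begins 78 mm behind the grasp point.
Start: joints at [-1.321, 0.3, 1.521, -0, 1.321, -0.067], TCP at [171.333, -522.622, 188.246] pointing down, gripper open.
Joint ranges: [-3.03, 3.03], [-0.79, 2.21], [0.23, 2.52], [-1.04, 4.18], [0, 3.07], [-2.55, 2.55]. Speed limits (rad/s): [2.22, 2.22, 2.57, 3.14, 3.14, 3.14].

### API

Orientations are given as [roll, pitch, yaw] about the fixed x, y, z axes, in that order (R = Rz(yaw) Ry(pitch) Rx(roll)).
In Python, from cell import manip gives the robot as it stands. The module is installed in compiled form; this text tells all that it offers.
- The arm moves only by the shell command python3 -m creep 'ROWS' [FORCE]. ROWS is JSON, a list of rows, each a list of 3 entries, a list of its own where there are three numbers: the opening, from -1 (shut) to 1 (fully open), then the shift along the tool's x, y, z in cm, then the turn about the tool's z in units of 5 degrees (1.0 is 5 degrees). In form: [[grip, [tx, ty, tz], roll], ...]. A call has 1 to 12 rows; each row is the pose to reach, as a shift and turn from the pose commanded when the call began, along the tool's axes at that moment; what a row does not reach only later rows make up. A row lasts 1/10 s, in which the tool goes at most 50 mm and 8.59 degrees, less where a joint would pass 70% of its speed; a pose out of reach is approached as far as the arm can. A call with a gripper value outside its range is refused whole. The fingers move at their own pace and stop on an object; FORCE is the grip in N (left out, the last holds). Time passes only in rows, so rows that repeat a pose let the fingers close. It gives the time, the measured TCP pose, the force, the opening and the grip force at its end, in the units of the state.
- manip.read_state(): the state, without advancing time (a new reading comes with each control period).
- manip.camera(name): name is "scene" or "top"; returns the picture (384x512x3 uint8, red, green, blue); there is no depth.
- manip.camera_params(name): a dict with "fovy" (degrees; the focal length in pixels is half the picture's height over the tangent of half this angle, whatever the lens; pixels are square), "cx", "cy" (the principal point, pixels), "origin" and "attitude" of the camera in the world. Camera axes: x right, y down, z forward; pixel columns grow to the right and rows downward; lengths in mm; the calibration is good to about 2 mm. A picture is of the moment at which its call begins. camera_params takes no time and is no camera call.
- manip.sign_off(): hands the job in; it is judged then, once.
The state is a dict: "clock": time; "joints": joint angles; "qd": joint speeds; "effort": joint torques, N m; "eef_pos": TCP position; "eef_rot": TCP orientation; "wrist_force": force on the tool from outside, world axes, zero at the start; "moment": the same for the moment, N m; "finger_gap": finger opening in mm; "finger_force": force on a finger pad.
Only numpy, scipy, OpenCV 4.12 (cv2) and the standard library are available. Lean on these libraries where they do the work, as an engineer would, in place of code of your own. Each camera call takes 0.05 s, during which the arm holds its last target. There are 200 camera calls.

## Working session

There is one attempt and no reset: what is moved stays moved. The work goes in short steps, Python scripts to look and compute and a shell command to move; the robot and the scene stay as the last step left them, time stands still between calls to the robot, and variables do not carry over. Pictures are saved under pics/ and viewed, at most 14 in all, crops included, and the job is handed in when it is done.

```bash
mkdir -p pics
python3 - <<'E'
from cell import manip
import cv2
for n in("top","scene"):
    cv2.imwrite(f"pics/{n}0.png",cv2.resize(manip.camera(n)[:,:,::-1],(800,600),interpolation=cv2.INTER_CUBIC))
    print(manip.camera_params(n))
print(manip.read_state(),manip.tip_reach)
E
```

```text
{'fovy': 55.946496721742, 'cx': 259.4807846279041, 'cy': 185.9847371171705, 'origin': array([387.8240515 ,   2.78076658, 888.60805823]), 'attitude': array([-3.00510979, -0.02150968, -1.59181371])}
{'fovy': 52.82996292724679, 'cx': 258.3027041350117, 'cy': 193.20544311643982, 'origin': array([1136.80710586, -169.48107998,  856.79995492]), 'attitude': array([-2.47305436, -0.01211772,  1.30272646])}
{'clock': 0.1, 'joints': array([-1.32061123e+00,  3.00418338e-01,  1.52149681e+00, -2.28819869e-05,
        1.32071525e+00, -6.66331240e-02]), 'qd': array([-0.00033323, -0.00170719, -0.00142443, -0.00069095, -0.00082099,
        0.00021014]), 'effort': array([ 1.48044295e-03, -5.32641792e+01, -3.53283906e+01,  7.08934455e-02,
        2.34650873e-02, -7.83765245e-05]), 'eef_pos': array([ 171.26157773, -522.39389794,  187.75093466]), 'eef_rot': array([-3.14055574e+00, -4.69817249e-05,  3.16823874e-01]), 'wrist_force': array([-0.54803615,  0.3412046 , -1.79898463]), 'moment': array([ 0.00108831, -0.06402844, -0.05354734]), 'finger_force': 0.0, 'finger_gap': 93.74939883965418} 14.0
```

View pics/top0.png

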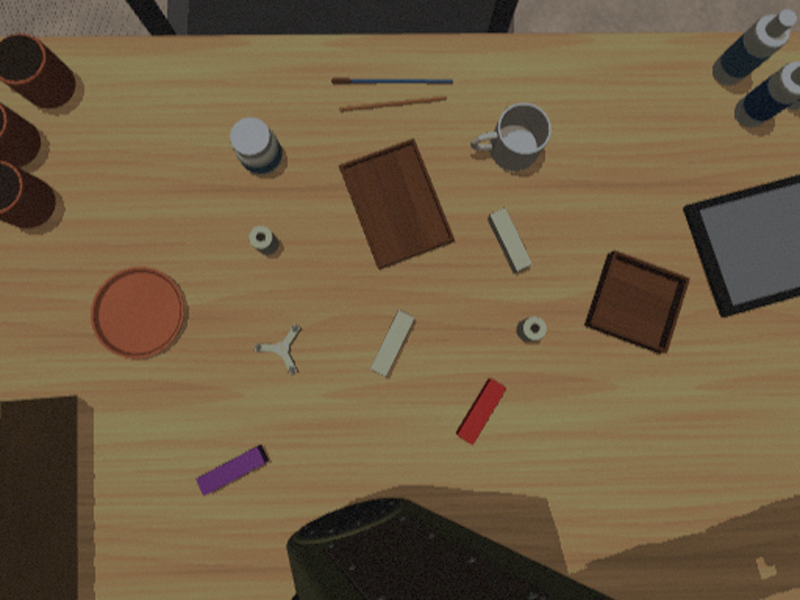

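View pics/scene0.png

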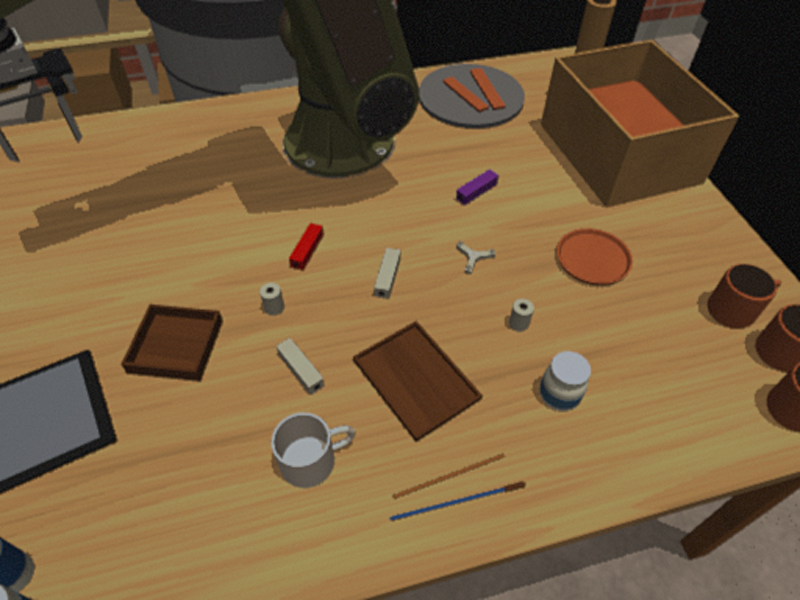

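Candidates, as pixels in the 800x600 top view:
- **Posts:** white bars at (510,240) and (393,343). The red bar (481,411) and purple bar (232,470) are look-alikes, so I leave them.
- **Props:** (262,238) and (535,328). The glaze jar (257,147) and mug (520,138) are bystanders.
- **Stilt:** (285,348).
- **Containers:** tray (397,204), box (637,302) and dish (139,312).

Next I measure them.

```bash
cat > h.py <<'E'
from cell import manip
import cv2, numpy as np
from scipy.spatial.transform import Rotation as Ro
def cam(n):
    p=manip.camera_params(n); f=192/np.tan(np.radians(p["fovy"]/2))
    return p,f,Ro.from_euler('xyz',p["attitude"]).as_matrix()
def toworld(uv,z,n="top"):
    p,f,R=cam(n); uv=np.atleast_2d(uv).astype(float)
    d=np.c_[(uv[:,0]-p["cx"])/f,(uv[:,1]-p["cy"])/f,np.ones(len(uv))]@R.T
    return p["origin"][:2]+d[:,:2]*((z-p["origin"][2])/d[:,2])[:,None]
def topix(P,n="top"):
    p,f,R=cam(n); c=(np.atleast_2d(P)-p["origin"])@R
    return c[:,:2]/c[:,2:]*f+[p["cx"],p["cy"]]
def snap(name,n="top",x0=0,y0=0,w=512,h=384,s=1):
    im=manip.camera(n); cv2.imwrite("pics/"+name,cv2.resize(im[y0:y0+h,x0:x0+w,::-1],None,fx=s,fy=s,interpolation=cv2.INTER_CUBIC)); return im
E
python3 - <<'E'
from h import *
im=manip.camera("top")
a=im[140:250,150:260,::-1]; b=im[120:230,270:380,::-1]; c=im[150:260,360:470,::-1]
c=im[145:255,355:465,::-1]; d=im[80:190,200:310,::-1]
r=lambda q:cv2.resize(q,(400,300) if 0 else (300,300),interpolation=cv2.INTER_CUBIC)
cv2.imwrite("pics/crops.png",np.vstack([np.hstack([r(a),r(b)]),np.hstack([r(c),r(d)])]))
hsv=cv2.cvtColor(im,cv2.COLOR_RGB2HSV)
m=((hsv[...,1]<75)&(hsv[...,2]>110)).astype(np.uint8)
n,l,st,ce=cv2.connectedComponentsWithStats(m)
for i in range(1,n):
    if 25<st[i,4]<2000 and st[i,0]>100 and st[i,0]<400 and st[i,1]>100 and st[i,1]<260: 
        cs=cv2.findContours((l==i).astype(np.uint8),0,2)[0][0]; print(st[i],ce[i],np.round(cv2.boxPoints(cv2.minAreaRect(cs)),1).tolist())
E
```

```text
[314 133  27  41 436] [326.71788991 152.5       ] [[313.0, 137.0], [322.6000061035156, 132.1999969482422], [340.6000061035156, 168.1999969482422], [331.0, 173.0]]
[159 144  15  15 139] [166.20863309 151.22302158] [[156.5, 151.5], [166.5, 141.5], [176.0, 151.0], [166.0, 161.0]]
[237 198  28  43 483] [250.54865424 219.32505176] [[236.1999969482422, 235.60000610351562], [255.0, 198.0], [265.0, 203.0], [246.1999969482422, 240.60000610351562]]
[335 202  15  16 145] [341.99310345 209.46896552] [[332.0, 209.0], [341.5, 199.5], [352.0, 210.0], [342.5, 219.5]]
[167 210  23  27 199] [179.7638191  222.72361809] [[165.10000610351562, 222.6999969482422], [178.10000610351562, 204.3000030517578], [198.0, 218.39999389648438], [185.10000610351562, 236.6999969482422]]
```

View pics/crops.png

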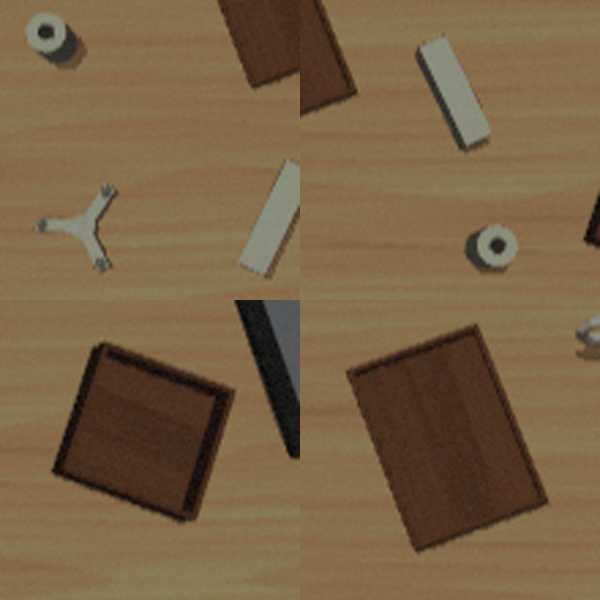

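Run:
```python
from h import *
np.set_printoptions(precision=1,suppress=True)
def rect(uv,z,t):
    w=toworld(uv,z); c,(a,b),th=cv2.minAreaRect(w.astype(np.float32)); bp=cv2.boxPoints((c,(a,b),th))
    e=[bp[1]-bp[0],bp[2]-bp[1]]; L=max(e,key=np.linalg.norm)
    print(t,np.array(c),a,b,'long-axis deg',np.degrees(np.arctan2(L[1],L[0]))%180); 
rect([[313,137],[322.6,132.2],[340.6,168.2],[331,173]],28,'postA')
rect([[236.2,235.6],[255,198],[265,203],[246.2,240.6]],28,'postB')
print('props',toworld([[166.7,151.9],[342.3,210]],50))
k=300/110
t=lambda q,o,yo:np.array(q)/k+np.array(o)-[0,yo/k]
rect(t([[348,373],[477,325],[548,502],[416,551]],[200,80],300),14,'tray')
B=t([[104,344],[235,391],[190,521]],[355,145],300); w=toworld(B,30); print('box rim',w,np.linalg.norm(np.diff(w,axis=0),axis=1),(w[0]+w[2])/2,np.degrees(np.arctan2(*(w[1]-w[0])[::-1])))
s=t([[41,225],[108,190],[102,265]],[150,140],0); w=toworld(s,20); print('stilt tips',w,w.mean(0)); c=toworld(t([83,225],[150,140],0),12);print(c,np.linalg.norm(w-w.mean(0),axis=1),np.degrees(np.arctan2(*(w-w.mean(0)).T[::-1])))
im=manip.camera("top"); hsv=cv2.cvtColor(im,cv2.COLOR_RGB2HSV)
m=((hsv[...,0]<9)&(hsv[...,1]>115)&(hsv[...,2]>60)).astype(np.uint8); m[:150]=0;m[250:]=0;m[:,:50]=0;m[:,130:]=0
cs=max(cv2.findContours(m,0,1)[0],key=cv2.contourArea)[:,0]; w=toworld(cs,14)
print('dish',cv2.minEnclosingCircle(w.astype(np.float32)),w.min(0),w.max(0))
```

```text
postA [ 585.4 -184.5] 99.8929672241211 26.931285858154297 long-axis deg 23.919548
postB [426.6   4.3] 26.72732162475586 99.4352035522461 long-axis deg 152.44385
props [[ 587.7  199.5]
 [ 442.6 -209.7]]
tray [ 645.  -283.9] 182.1987762451172 131.4298095703125 long-axis deg 17.773897
box rim [[ 560.7 -345.7]
 [ 516.1 -460.4]
 [ 401.8 -410.2]] [123.1 124.8] [ 481.3 -377.9] -111.2496557358902
stilt tips [[423.1 208.2]
 [452.5 150.1]
 [387.4 155. ]] [421.  171.1]
[[422.7 173.3]] [37.1 37.8 37.3] [  86.8  -33.6 -154.4]
dish ((481.4667663574219, 395.71331787109375), 70.22249603271484) [414.  327.5] [549.5 465.4]
```

```bash
cat >> h.py <<'E'
def go(x,y,z,yawdeg,half=True):
    s=manip.read_state(); p=np.array(s["eef_pos"]); yaw=s["eef_rot"][2]; R=Ro.from_euler('xyz',s["eef_rot"]).as_matrix()
    j6=lambda a:np.arctan2(y,x)+np.pi/2-a
    c=[np.radians(yawdeg)+k*np.pi for k in (range(-2,3) if half else (-2,0,2))]
    c=[a for a in c if abs(j6(a))<2.3]; cur=s["joints"][0]+np.pi/2-s["joints"][5]; a=min(c,key=lambda a:abs(a-cur))
    sh=R.T@(np.array([x,y,z])-p)/10
    print("shift cm",sh.round(2),"roll5",round(-np.degrees(a-cur)/5,2),"j6",round(j6(a),2),"clock",s["clock"],"gap",round(s["finger_gap"],1),"pos",p.round(1))
E
python3 - <<'E'
from h import *
np.set_printoptions(precision=1,suppress=True)
k=300/110
w=toworld((np.array([[348,373],[477,325],[548,502],[416,551]])-300)/k+[200,80],14)
c,(a,b),th=cv2.minAreaRect(w.astype(np.float32)); bp=cv2.boxPoints((c,(a,b),th)); L=max([bp[1]-bp[0],bp[2]-bp[1]],key=np.linalg.norm)
ta=np.degrees(np.arctan2(L[1],L[0]));print('tray',c,a,b,ta)
im=manip.camera("top")[:,:,::-1]; s=3; im=cv2.resize(im[80:240,190:450],None,fx=s,fy=s,interpolation=cv2.INTER_CUBIC)
def box(c,L,W,an,zs):
    an=np.radians(an);R=np.array([[np.cos(an),-np.sin(an)],[np.sin(an),np.cos(an)]])
    q=np.array([[1,1],[1,-1],[-1,-1],[-1,1]])*[L/2,W/2]@R.T+c
    for z in zs:
        cv2.polylines(im,[np.int32(((topix(np.c_[q,[z]*4])+.5-[190,80])*s).round())],True,(0,255,0) if z else (255,255,0),1)
box(c,180,130,ta,[14,0]); box([481.3,-377.9],124,124,67.5,[30,0]); box([585.4,-184.5],100,28,23.9,[28,0])
cv2.imwrite("pics/ov.png",im)
go(585.4,-184.5,120,23.9)
E
```

```text
tray (648.9412231445312, -7.559898376464844) 179.7550811767578 128.0584716796875 19.716516
shift cm [ 49.9 -19.2   6.8] roll5 -1.15 j6 0.85 clock 0.25 gap 94.1 pos [ 171.3 -522.5  188. ]
```

View pics/ov.png

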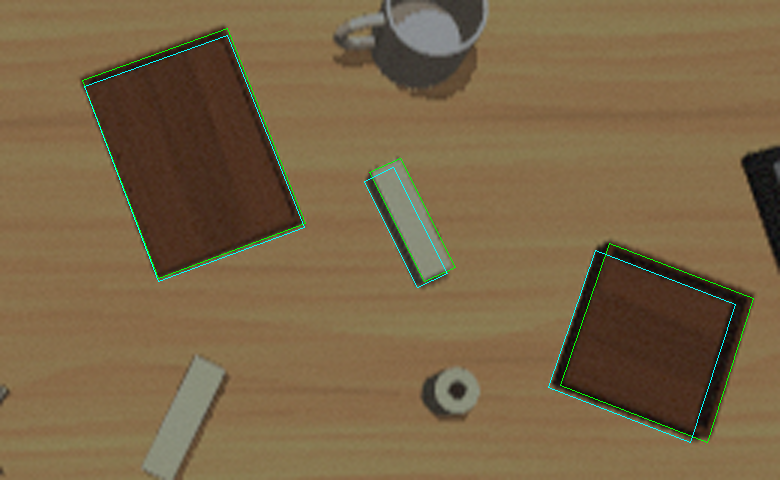

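Overlay fits: tray at (649,-8), 19.7°; box at (481,-378), 67.5°; post A at (300–450, 160–280) in the crop matches its model. Going to post A.

```bash
python3 -m creep '[[0,[5,-1.9,0.7],-0.1],[0,[10,-3.8,1.4],-0.2],[0,[15,-5.8,2.1],-0.3],[0,[20,-7.7,2.8],-0.5],[0,[25,-9.6,3.4],-0.6],[0,[30,-11.5,4.1],-0.7],[0,[35,-13.4,4.8],-0.8],[0,[40,-15.4,5.5],-0.9],[0,[45,-17.3,6.2],-1],[0,[49.9,-19.2,6.8],-1.15],[0,[49.9,-19.2,6.8],-1.15],[0,[49.9,-19.2,6.8],-1.15]]' 20
python3 - <<'E'
from h import *
go(585.4,-184.5,22,23.9)
E
```

```text
clock: 1.45
eef_pos: [587.8, -181.3, 118.9]
eef_rot: [-3.14, 0.001, 0.421]
wrist_force: [-0.5, -0.5, -0.2]
finger_gap: 47.1
finger_force: 0.0
shift cm [-0.34  0.2   9.69] roll5 0.05 j6 0.85 clock 1.45 gap 47.1 pos [ 587.8 -181.3  118.9]
```

```bash
python3 -m creep '[[0,[0,0,0],0],[0,[0,0,0],0],[0,[0,0,0],0]]'
python3 - <<'E'
from h import *
go(585.4,-184.5,22,23.9)
E
```

```text
clock: 1.75
eef_pos: [585.1, -185.7, 120.6]
eef_rot: [3.141, -0.0, 0.416]
wrist_force: [0.5, -0.4, -0.2]
finger_gap: 47.2
finger_force: 0.0
shift cm [ 0.08 -0.1   9.86] roll5 -0.02 j6 0.85 clock 1.75 gap 47.2 pos [ 585.1 -185.7  120.6]
```

```bash
python3 -m creep '[[0,[0,-0.05,3],0],[0,[0,-0.05,6],0],[0,[0,-0.05,8.5],0],[0,[0,-0.05,9.8],0],[0,[0,-0.05,9.8],0],[0,[0,-0.05,9.8],0],[-1,[0,-0.05,9.8],0],[-1,[0,-0.05,9.8],0],[-1,[0,-0.05,9.8],0],[-1,[0,-0.05,9.8],0],[-1,[0,-0.05,9.8],0],[-1,[0,-0.05,9.8],0]]' 25
python3 - <<'E'
from h import *
a=np.radians(19.7); ex=np.array([np.cos(a),np.sin(a)]); ey=np.array([-ex[1],ex[0]]); T=np.array([648.9,-7.6])
print(T-26*ey,T+26*ey)
go(*(T-26*ey),100,19.7)
E
```

```text
clock: 2.95
eef_pos: [585.5, -184.2, 22.3]
eef_rot: [3.142, -0.0, 0.417]
wrist_force: [-0.3, 0.1, -0.0]
finger_gap: 2.6
finger_force: 0.0
[657.66447672 -32.07823417] [640.13552328  16.87823417]
shift cm [ 12.76 -10.99  -7.77] roll5 0.84 j6 1.18 clock 2.95 gap 2.6 pos [ 585.5 -184.2   22.3]
```

The fingers closed on nothing, so I look.

Run:
```python
from h import *
a=manip.camera("scene")[120:280,100:300]; b=manip.camera("top")[90:250,250:450]
cv2.imwrite("pics/m1.png",cv2.resize(np.hstack([a,b])[:,:,::-1],None,fx=2,fy=2,interpolation=cv2.INTER_CUBIC))
s=manip.read_state();print(s)
```

```text
{'clock': 3.05, 'joints': array([-3.64586099e-01,  6.14579116e-01,  1.47587008e+00, -3.20563591e-05,
        1.05120029e+00,  7.89057053e-01]), 'qd': array([ 5.60114267e-04, -4.28826510e-05, -1.42725841e-03, -6.62266092e-04,
        1.03828392e-03,  1.58943360e-03]), 'effort': array([ 2.89229378e-03, -6.56600332e+01, -3.07513475e+01,  5.53565403e-02,
       -4.03258426e-02,  9.73293936e-05]), 'eef_pos': array([ 585.47522055, -184.27898896,   22.2233781 ]), 'eef_rot': array([-3.14157236e+00,  5.99380693e-05,  4.17169093e-01]), 'wrist_force': array([ 0.74681534,  0.47295833, -0.48676374]), 'moment': array([ 0.02551714, -0.02189648, -0.01633042]), 'finger_force': 0.0, 'finger_gap': 0.5805035411035308}
```

View pics/m1.png

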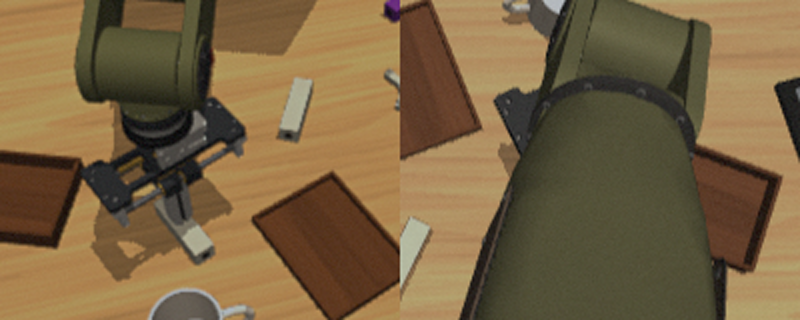

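Run:
```python
from h import *
np.set_printoptions(precision=1,suppress=True)
print(manip.tip_reach, topix([[585.5,-184.3,22],[585.5,-184.3,8],[585.5,-184.3,28],[585.5,-184.3,100]],"scene"))
an=np.radians(23.9);R=np.array([[np.cos(an),-np.sin(an)],[np.sin(an),np.cos(an)]])
q=np.array([[1,1],[1,-1],[-1,-1],[-1,1]])*[50,14]@R.T+[585.4,-184.5]
im=manip.camera("scene")[:,:,::-1]; s=6; x0,y0=140,180; im=cv2.resize(im[y0:y0+90,x0:x0+110],None,fx=s,fy=s,interpolation=cv2.INTER_CUBIC)
for z,c in((28,(0,255,0)),(0,(255,255,0))): cv2.polylines(im,[np.int32((topix(np.c_[q,[z]*4],"scene")+.5-[x0,y0])*s)],True,c,1)
for p in topix([[585.5,-184.3,22],[585.5,-184.3,8]],"scene"): cv2.circle(im,tuple(np.int32((p+.5-[x0,y0])*s).tolist()),4,(0,0,255),1)
cv2.imwrite("pics/m2.png",im)
```

```text
14.0 [[191.1 233.5]
 [191.8 236.4]
 [190.8 232.2]
 [187.1 215.8]]
```

View pics/m2.png

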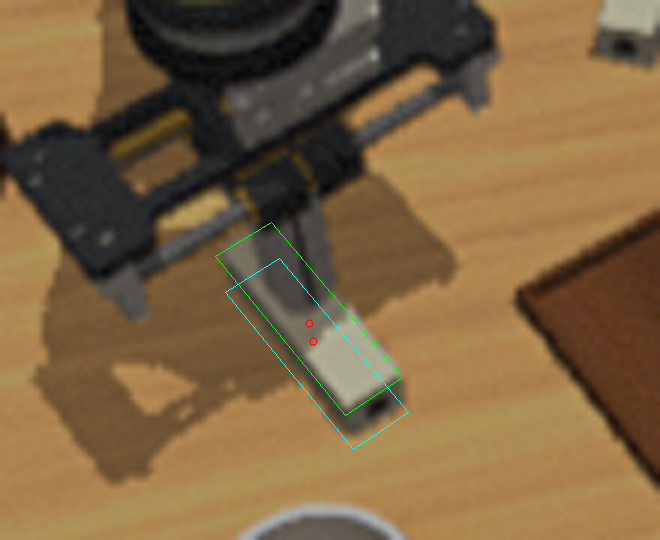

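The fingertips appear above the post top (crop (300,310), about z≥28), although the reported TCP implies z=8. The model matches the post in both views. I'll open, lower in small steps and watch the force.

```bash
python3 -m creep '[[0,[0,0,-0.5],0],[0,[0,0,-0.5],0],[0,[0,0,-0.5],0],[0,[0,0,-0.5],0],[0,[0,0,-0.5],0],[0,[0,0,0],0],[0,[0,0,0.4],0],[0,[0,0,0.8],0],[0,[0,0,0.8],0],[0,[0,0,0.8],0]]' 25; python3 -c "
from h import *
snap('m3.png','scene',140,180,110,90,6)"
```

```text
clock: 4.1
eef_pos: [585.4, -184.3, 14.1]
eef_rot: [-3.141, 0.0, 0.417]
wrist_force: [-0.6, -0.3, 1.3]
finger_gap: 46.5
finger_force: 0.0
```

View pics/m3.png

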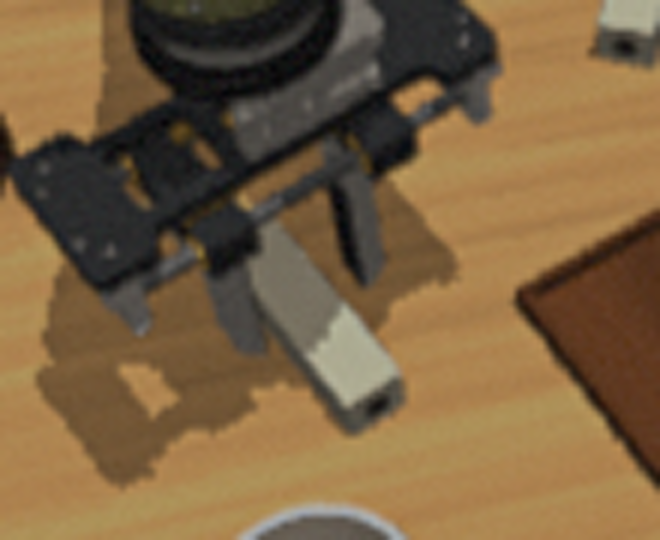

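Now straddling, but the tips (250,350) and (370,280) still look about 25 mm higher than reported. Lowering further under the force reading.

```bash
python3 -m creep '[[0,[0,0,0.3],0],[0,[0,0,0.6],0],[0,[0,0,0.9],0],[0,[0,0,1.0],0],[0,[0,0,1],0],[0,[0,0,1],0]]'; python3 -m creep '[[0,[0,0,0.2],0],[0,[0,0,0.4],0],[0,[0,0,0.5],0],[0,[0,0,0.5],0],[0,[0,0,0.5],0]]'
python3 -c "
from h import *
snap('m4.png','scene',140,180,110,90,6)"
```

```text
clock: 4.75
eef_pos: [585.5, -184.3, 4.3]
eef_rot: [3.142, -0.0, 0.417]
wrist_force: [0.7, 0.2, 0.4]
finger_gap: 46.8
finger_force: 0.0
clock: 5.25
eef_pos: [585.5, -184.3, -0.8]
eef_rot: [-3.142, 0.0, 0.417]
wrist_force: [0.6, 0.5, -0.1]
finger_gap: 47.1
finger_force: 0.0
```

View pics/m4.png

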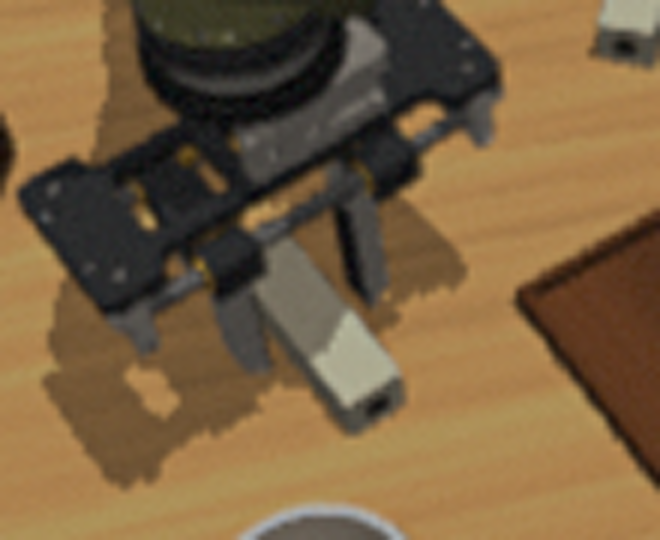

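```bash
python3 -m creep '[[0,[0,0,0.3],0],[0,[0,0,0.4],0],[0,[0,0,0.4],0],[-1,[0,0,0.4],0],[-1,[0,0,0.4],0],[-1,[0,0,0.4],0],[-1,[0,0,0.4],0],[-1,[0,0,0.4],0],[-1,[0,0,0.4],0]]' 25
python3 - <<'E'
from h import *
go(657.7,-32.1,65,19.7)
E
```

```text
clock: 6.2
eef_pos: [585.5, -184.2, -4.7]
eef_rot: [3.142, -0.0, 0.417]
wrist_force: [-0.3, 0.6, 1.5]
finger_gap: 27.9
finger_force: 25.0
shift cm [ 12.76 -10.99  -6.97] roll5 0.84 j6 1.18 clock 6.2 gap 27.9 pos [ 585.5 -184.2   -4.7]
```

Gripped (gap 27.9). Lift and carry over the tray.

```bash
python3 -m creep '[[-1,[0,0,-1.5],0],[-1,[0,0,-4],0],[-1,[0,0,-6.97],0],[-1,[2.5,-2.2,-6.97],0.2],[-1,[5,-4.4,-6.97],0.4],[-1,[8,-7,-6.97],0.6],[-1,[10.5,-9.1,-6.97],0.8],[-1,[12,-10.4,-6.97],0.84],[-1,[12.76,-10.99,-6.97],0.84],[-1,[12.76,-10.99,-6.97],0.84],[-1,[12.76,-10.99,-6.97],0.84]]'
python3 - <<'E'
from h import *
go(657.7,-32.1,0.8,19.7)
snap('m5.png','scene',200,180,120,100,6)
E
```

```text
clock: 7.3
eef_pos: [657.4, -33.0, 65.2]
eef_rot: [3.141, 0.0, 0.343]
wrist_force: [-1.4, -0.1, -2.1]
finger_gap: 27.7
finger_force: 25.0
shift cm [ 0.06 -0.07  6.44] roll5 -0.01 j6 1.18 clock 7.3 gap 27.7 pos [657.4 -33.   65.2]
```

View pics/m5.png

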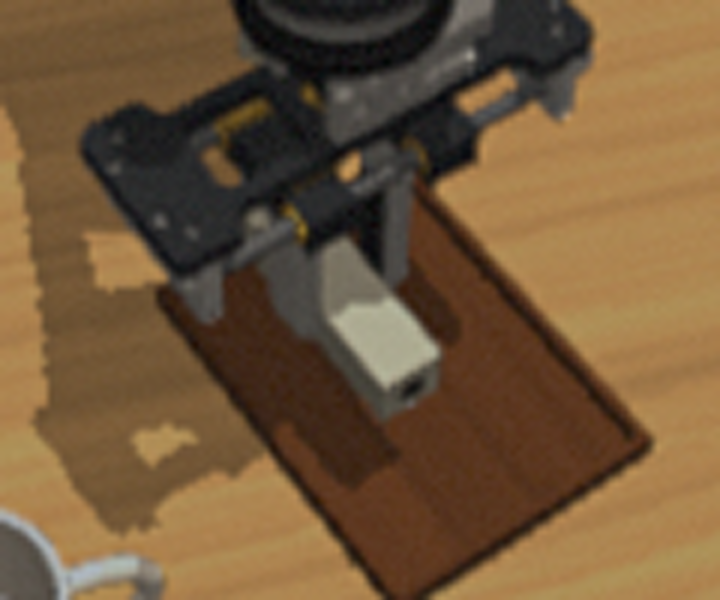

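```bash
python3 -m creep '[[-1,[0.05,0,2],0],[-1,[0.05,0,4],0],[-1,[0.05,0,5],0],[-1,[0.05,0,5.6],0],[-1,[0.05,0,6],0],[-1,[0.05,0,6.3],0],[-1,[0.05,0,6.4],0],[-1,[0.05,0,6.4],0],[-1,[0.05,0,6.4],0]]'
python3 - <<'E'
from h import *
print(manip.read_state()["wrist_force"])
E
```

```text
clock: 8.25
eef_pos: [658.3, -31.9, 1.4]
eef_rot: [3.141, -0.0, 0.344]
wrist_force: [0.2, -1.0, -1.0]
finger_gap: 27.6
finger_force: 25.0
[ 0.22065749 -1.03407731 -1.02751798]
```

Within 1 mm of the floor. Release and rise.

```bash
python3 -m creep '[[-1,[0,0,0.06],0],[-0.23,[0,0,0.06],0],[-0.23,[0,0,0.06],0],[-0.23,[0,0,0.06],0],[-0.23,[0,0,-1],0],[-0.23,[0,0,-3],0],[-0.1,[0,0,-6],0],[0,[0,0,-9],0],[0,[0,0,-12],0],[0,[0,0,-12],0],[0,[0,0,-12],0]]'
python3 - <<'E'
from h import *
go(426.6,4.3,50,152.4)
E
```

```text
clock: 9.35
eef_pos: [658.2, -31.9, 121.8]
eef_rot: [3.141, -0.001, 0.344]
wrist_force: [-0.3, 0.5, -0.2]
finger_gap: 46.9
finger_force: 0.0
shift cm [-20.59 -11.23   7.15] roll5 9.46 j6 2.06 clock 9.35 gap 46.9 pos [658.2 -31.9 121.8]
```

```bash
python3 -m creep '[[0,[-3,-1.7,0],1.4],[0,[-7,-3.8,0],2.8],[0,[-11,-6,0],4.4],[0,[-15,-8.2,0],6],[0,[-18.5,-10.1,2],7.6],[0,[-20.2,-11,4],8.8],[0,[-20.59,-11.23,6],9.46],[0,[-20.59,-11.23,7.15],9.46],[0,[-20.59,-11.23,7.15],9.46],[0,[-20.59,-11.23,7.15],9.46],[0,[-20.59,-11.23,7.15],9.46]]'
python3 - <<'E'
from h import *
go(426.6,4.3,-4.7,152.4)
snap('m6.png','scene',200,130,100,80,6)
E
```

```text
clock: 10.45
eef_pos: [427.0, 4.3, 49.9]
eef_rot: [-3.141, -0.001, -0.481]
wrist_force: [-0.3, -0.6, -0.0]
finger_gap: 47.1
finger_force: 0.0
shift cm [-0.04  0.02  5.46] roll5 0.01 j6 2.06 clock 10.45 gap 47.1 pos [427.    4.3  49.9]
```

View pics/m6.png

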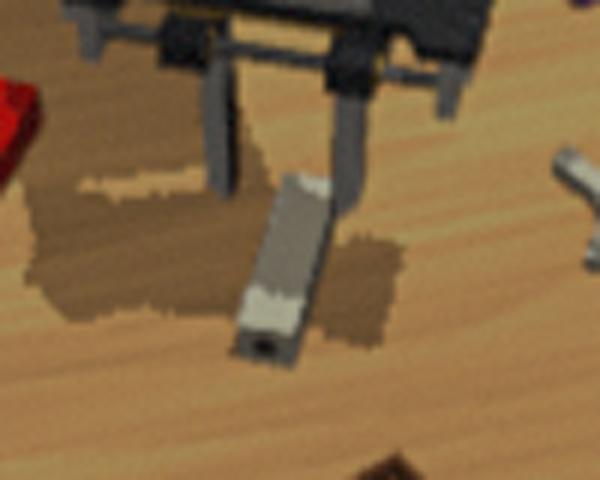

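Fingers (222,195) and (345,210) straddle the post's axis (285,250). Descend and grip.

```bash
python3 -m creep '[[0,[0,0,2],0],[0,[0,0,4],0],[0,[0,0,4.8],0],[0,[0,0,5.2],0],[0,[0,0,5.46],0],[0,[0,0,5.46],0],[-1,[0,0,5.46],0],[-1,[0,0,5.46],0],[-1,[0,0,5.46],0],[-1,[0,0,5.46],0],[-1,[0,0,5.46],0]]' 25
python3 - <<'E'
from h import *
go(640.1,16.9,65,19.7)
E
```

```text
clock: 11.6
eef_pos: [426.6, 4.4, -4.8]
eef_rot: [-3.141, -0.0, -0.482]
wrist_force: [-1.6, -0.5, 5.5]
finger_gap: 27.6
finger_force: 25.0
shift cm [ 18.34 -11.    -6.97] roll5 -9.46 j6 1.25 clock 11.6 gap 27.6 pos [426.6   4.4  -4.8]
```

```bash
python3 -m creep '[[-1,[0,0,-1.5],0],[-1,[0,0,-4],0],[-1,[0,0,-6.97],0],[-1,[2.5,-1.5,-6.97],-1.4],[-1,[6,-3.6,-6.97],-2.8],[-1,[9.5,-5.7,-6.97],-4.4],[-1,[13,-7.8,-6.97],-6],[-1,[16,-9.6,-6.97],-7.6],[-1,[17.8,-10.7,-6.97],-8.8],[-1,[18.34,-11,-6.97],-9.46],[-1,[18.34,-11,-6.97],-9.46],[-1,[18.34,-11,-6.97],-9.46]]'
python3 - <<'E'
from h import *
go(640.1,16.9,0.8,19.7)
E
```

```text
clock: 12.8
eef_pos: [639.3, 16.9, 64.0]
eef_rot: [-3.141, 0.001, 0.342]
wrist_force: [-0.3, -0.0, -1.6]
finger_gap: 27.4
finger_force: 25.0
shift cm [0.08 0.03 6.32] roll5 -0.02 j6 1.25 clock 12.8 gap 27.4 pos [639.3  16.9  64. ]
```

```bash
python3 -m creep '[[-1,[0.05,0,2],0],[-1,[0.05,0,4],0],[-1,[0.05,0,5],0],[-1,[0.05,0,5.6],0],[-1,[0.05,0,6],0],[-1,[0.05,0,6.3],0],[-1,[0.05,0,6.35],0],[-1,[0.05,0,6.35],0],[-0.23,[0.05,0,6.35],0],[-0.23,[0.05,0,6.35],0],[-0.23,[0.05,0,6.35],0]]'
python3 - <<'E'
from h import *
snap('m7.png','scene',200,180,120,100,6)
E
```

```text
clock: 13.9
eef_pos: [640.5, 17.1, 1.4]
eef_rot: [3.141, -0.0, 0.344]
wrist_force: [-0.5, 0.2, 0.1]
finger_gap: 36.6
finger_force: 0.0
```

View pics/m7.png

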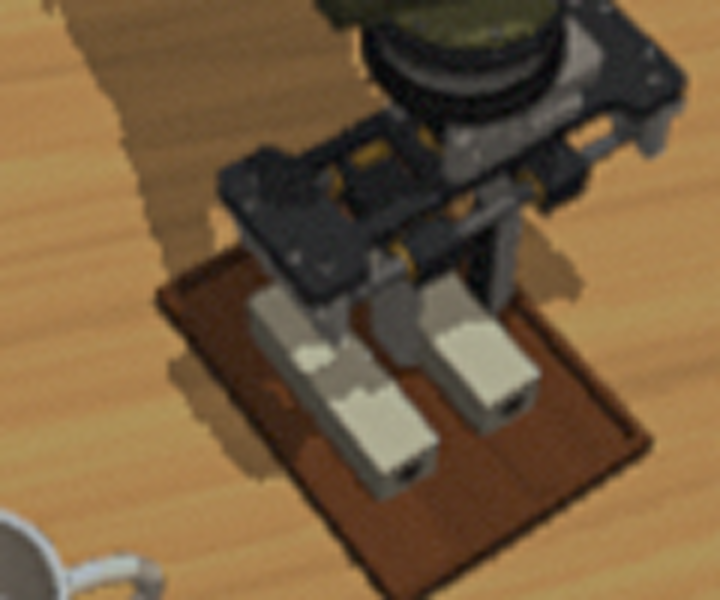

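Both posts lie flat in the tray. Next, the prop near the jar.

```bash
python3 -m creep '[[-0.23,[0,0,-1],0],[-0.23,[0,0,-3],0],[0,[0,0,-6],0],[0.2,[0,0,-9],0],[0.3,[0,0,-9],0],[0.3,[0,0,-9],0]]'
python3 - <<'E'
from h import *
go(587.7,199.5,90,19.7)
E
```

```text
clock: 14.55
eef_pos: [640.5, 17.1, 91.9]
eef_rot: [3.141, -0.001, 0.344]
wrist_force: [0.5, 0.1, -0.5]
finger_gap: 60.5
finger_force: 0.0
shift cm [  1.17 -18.95   0.18] roll5 0.0 j6 1.55 clock 14.55 gap 60.5 pos [640.5  17.1  91.9]
```

```bash
python3 -m creep '[[0.3,[0.2,-4,0],0],[0.3,[0.5,-8,0],0],[0.3,[0.8,-12.5,0],0],[0.3,[1,-16.5,0],0],[0.3,[1.15,-18.5,0],0],[0.3,[1.17,-18.95,0.2],0],[0.3,[1.17,-18.95,0.2],0],[0.3,[1.17,-18.95,0.2],0],[0.3,[1.17,-18.95,0.2],0]]'
python3 - <<'E'
from h import *
go(587.7,199.5,5,19.7)
snap('m8.png','scene',280,160,100,80,5)
E
```

```text
clock: 15.45
eef_pos: [587.8, 198.1, 88.8]
eef_rot: [3.142, 0.0, 0.342]
wrist_force: [0.3, 0.4, -0.1]
finger_gap: 61.4
finger_force: 0.0
shift cm [ 0.03 -0.13  8.38] roll5 -0.02 j6 1.55 clock 15.45 gap 61.4 pos [587.8 198.1  88.8]
```

View pics/m8.png

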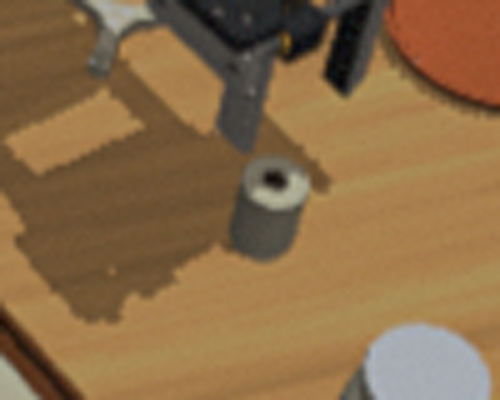

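Tip midpoint (291,122) projects down to about (280,184), and the prop's top is at (275,180): aligned. Descend and grip.

```bash
python3 -m creep '[[0.3,[0,-0.05,2],0],[0.3,[0,-0.05,4],0],[0.3,[0,-0.05,6],0],[0.3,[0,-0.05,7.5],0],[0.3,[0,-0.05,8.4],0],[0.3,[0,-0.05,8.4],0],[-0.1,[0,-0.05,8.4],0],[-0.4,[0,-0.05,8.4],0],[-1,[0,-0.05,8.4],0],[-1,[0,-0.05,8.4],0],[-1,[0,-0.05,8.4],0],[-1,[0,-0.05,8.4],0]]' 25
python3 - <<'E'
from h import *
go(491.6,-353.0,85,67.5)
E
```

```text
clock: 16.7
eef_pos: [587.6, 200.0, 5.7]
eef_rot: [3.142, -0.001, 0.344]
wrist_force: [-0.4, 0.5, 6.4]
finger_gap: 35.8
finger_force: 25.0
shift cm [-27.68  48.83  -7.96] roll5 -9.56 j6 -0.23 clock 16.7 gap 35.8 pos [587.6 200.    5.7]
```

```bash
python3 -m creep '[[-1,[0,0,-1.5],0],[-1,[0,0,-4],0],[-1,[0,0,-7],0],[-1,[-1,2,-8],0],[-1,[-3,5.3,-8],-1],[-1,[-5.2,9.2,-8],-2],[-1,[-7.5,13.2,-8],-3],[-1,[-9.8,17.3,-8],-4],[-1,[-12,21.2,-8],-5],[-1,[-13.6,24,-8],-5.5],[-1,[-14,24.7,-8],-5.5],[-1,[-14,24.7,-8],-5.5]]'
python3 - <<'E'
from h import *
go(491.6,-353.0,85,67.5)
E
```

```text
clock: 17.9
eef_pos: [538.7, -80.6, 85.6]
eef_rot: [3.141, -0.0, 0.821]
wrist_force: [0.6, 1.2, -0.7]
finger_gap: 35.3
finger_force: 25.0
shift cm [-23.15  15.11   0.06] roll5 -4.09 j6 -0.23 clock 17.9 gap 35.3 pos [538.7 -80.6  85.6]
```

```bash
python3 -m creep '[[-1,[-2,1.3,0],-0.4],[-1,[-5,3.3,0],-1],[-1,[-8.5,5.5,0],-1.6],[-1,[-12,7.8,0],-2.3],[-1,[-15.5,10.1,0],-2.9],[-1,[-19,12.4,0],-3.5],[-1,[-21.5,14,0],-3.9],[-1,[-22.8,14.9,0],-4.09],[-1,[-23.15,15.11,0],-4.09],[-1,[-23.15,15.11,0],-4.09],[-1,[-23.15,15.11,0],-4.09]]'
python3 - <<'E'
from h import *
go(491.6,-353.0,11.0,67.5)
E
```

```text
clock: 19.0
eef_pos: [493.0, -350.9, 85.1]
eef_rot: [-3.141, -0.0, 1.182]
wrist_force: [-0.6, 1.1, -0.8]
finger_gap: 35.7
finger_force: 25.0
shift cm [-0.25 -0.05  7.41] roll5 0.04 j6 -0.23 clock 19.0 gap 35.7 pos [ 493.  -350.9   85.1]
```

```bash
python3 -m creep '[[-1,[0,0,2],0],[-1,[0,0,4],0],[-1,[0,0,5.5],0],[-1,[0,0,6.5],0],[-1,[0,0,7.1],0],[-1,[0,0,7.4],0],[-1,[0,0,7.4],0],[-1,[0,0,7.4],0]]'
python3 - <<'E'
from h import *
go(491.6,-353.0,10.7,67.5)
E
```

```text
clock: 19.8
eef_pos: [492.6, -352.6, 11.6]
eef_rot: [3.141, 0.0, 1.181]
wrist_force: [-0.4, -1.1, -1.0]
finger_gap: 35.3
finger_force: 25.0
shift cm [-0.08 -0.08  0.09] roll5 0.03 j6 -0.23 clock 19.8 gap 35.3 pos [ 492.6 -352.6   11.6]
```

```bash
python3 -m creep '[[-1,[0,0,0.1],0],[-1,[0,0,0.1],0],[0.0,[0,0,0.1],0],[0.0,[0,0,0.1],0],[0,[0,0,0.1],0],[0,[0,0,-1.5],0],[0,[0,0,-4],0],[0.1,[0,0,-7],0],[0.3,[0,0,-8],0],[0.3,[0,0,-8],0],[0.3,[0,0,-8],0]]'
python3 - <<'E'
from h import *
go(442.6,-209.7,90,67.5)
E
```

```text
clock: 20.9
eef_pos: [492.0, -352.1, 90.2]
eef_rot: [-3.141, -0.0, 1.181]
wrist_force: [-0.3, 0.8, -0.3]
finger_gap: 61.0
finger_force: 0.0
shift cm [11.29 -9.98  0.04] roll5 0.03 j6 -0.05 clock 20.9 gap 61.0 pos [ 492.  -352.1   90.2]
```

```bash
python3 -m creep '[[0.3,[3,-2.7,0],0],[0.3,[6,-5.3,0],0],[0.3,[9,-8,0],0],[0.3,[10.9,-9.6,0],0],[0.3,[11.29,-9.98,0],0],[0.3,[11.29,-9.98,0],0],[0.3,[11.29,-9.98,0],0],[0.3,[11.29,-9.98,0],0]]'
python3 - <<'E'
from h import *
go(442.6,-209.7,5.7,67.5)
E
```

```text
clock: 21.7
eef_pos: [443.1, -210.8, 90.7]
eef_rot: [-3.141, 0.0, 1.18]
wrist_force: [-0.3, 0.5, 0.0]
finger_gap: 61.0
finger_force: 0.0
shift cm [ 0.09 -0.09  8.5 ] roll5 0.02 j6 -0.05 clock 21.7 gap 61.0 pos [ 443.1 -210.8   90.7]
```

```bash
python3 -m creep '[[0.3,[0,-0.05,2],0],[0.3,[0,-0.05,4],0],[0.3,[0,-0.05,6],0],[0.3,[0,-0.05,7.5],0],[0.3,[0,-0.05,8.5],0],[0.3,[0,-0.05,8.5],0],[-0.1,[0,-0.05,8.5],0],[-0.4,[0,-0.05,8.5],0],[-1,[0,-0.05,8.5],0],[-1,[0,-0.05,8.5],0],[-1,[0,-0.05,8.5],0],[-1,[0,-0.05,8.5],0]]' 25
python3 - <<'E'
from h import *
go(471.0,-402.8,90,67.5)
E
```

```text
clock: 22.9
eef_pos: [442.8, -210.0, 6.6]
eef_rot: [3.141, 0.0, 1.181]
wrist_force: [-0.7, 0.5, 5.4]
finger_gap: 35.6
finger_force: 25.0
shift cm [-16.76   9.95  -8.33] roll5 0.03 j6 -0.31 clock 22.9 gap 35.6 pos [ 442.8 -210.     6.6]
```

```bash
python3 -m creep '[[-1,[0,0,-1.5],0],[-1,[0,0,-4],0],[-1,[0,0,-7],0],[-1,[-1.5,0.9,-8.3],0],[-1,[-4.5,2.7,-8.3],0],[-1,[-8.5,5,-8.3],0],[-1,[-12.5,7.4,-8.3],0],[-1,[-15.5,9.2,-8.3],0],[-1,[-16.76,9.95,-8.3],0],[-1,[-16.76,9.95,-8.3],0],[-1,[-16.76,9.95,-8.3],0],[-1,[-16.76,9.95,-8.3],0]]'
python3 - <<'E'
from h import *
go(471,-402.8,11.6,67.5)
E
```

```text
clock: 24.1
eef_pos: [470.9, -401.5, 89.1]
eef_rot: [-3.141, -0.0, 1.182]
wrist_force: [-0.7, -0.4, -0.7]
finger_gap: 35.5
finger_force: 25.0
shift cm [-0.11  0.06  7.75] roll5 0.04 j6 -0.31 clock 24.1 gap 35.5 pos [ 470.9 -401.5   89.1]
```

```bash
python3 -m creep '[[-1,[0,0,2],0],[-1,[0,0,4],0],[-1,[0,0,5.5],0],[-1,[0,0,6.7],0],[-1,[0,0,7.4],0],[-1,[0,0,7.7],0],[-1,[0,0,7.7],0],[-1,[0,0,7.7],0],[-1,[0,0,7.7],0]]'
python3 - <<'E'
from h import *
go(471,-402.8,11.6,67.5)
E
```

```text
clock: 25.0
eef_pos: [471.0, -402.9, 12.6]
eef_rot: [3.141, 0.0, 1.181]
wrist_force: [0.1, -0.0, -0.9]
finger_gap: 35.5
finger_force: 25.0
shift cm [ 0.01 -0.    0.1 ] roll5 0.03 j6 -0.31 clock 25.0 gap 35.5 pos [ 471.  -402.9   12.6]
```

```bash
python3 -m creep '[[-1,[0,0,0.1],0],[-1,[0,0,0.1],0],[0.0,[0,0,0.1],0],[0.0,[0,0,0.1],0],[0,[0,0,0.1],0],[0,[0,0,-1.5],0],[0,[0,0,-4],0],[0,[0,0,-7],0],[0,[0,0,-9],0],[-0.1,[0,0,-9],0],[-0.1,[0,0,-9],0]]'
python3 - <<'E'
from h import *
go(423.1,192,100,86.3)
E
```

```text
clock: 26.1
eef_pos: [470.8, -402.6, 102.3]
eef_rot: [3.141, 0.0, 1.181]
wrist_force: [-0.9, -0.8, -0.2]
finger_gap: 42.6
finger_force: 0.0
shift cm [ 53.18 -27.02   0.2 ] roll5 -3.73 j6 0.49 clock 26.1 gap 42.6 pos [ 470.8 -402.6  102.3]
```

```bash
python3 -m creep '[[-0.1,[3,-1.5,0],0],[-0.1,[7,-3.6,0],0],[-0.1,[11.3,-5.7,0],0],[-0.1,[15.6,-7.9,0],-0.5],[-0.1,[20,-10.1,0],-1],[-0.1,[24.3,-12.3,0],-1.5],[-0.1,[28.6,-14.5,0],-2],[-0.1,[33,-16.7,0],-2.5],[-0.1,[37.3,-19,0],-3],[-0.1,[41.6,-21.1,0],-3.5],[-0.1,[46,-23.4,0],-3.73],[-0.1,[50,-25.4,0],-3.73]]'
python3 -m creep '[[-0.1,[0,0,0],0],[-0.1,[0,0,0],0],[-0.1,[0,0,0],0]]'
python3 - <<'E'
from h import *
go(423.1,192,40,86.3)
E
```

```text
clock: 27.3
eef_pos: [424.7, 158.3, 101.1]
eef_rot: [-3.14, 0.001, 1.507]
wrist_force: [0.6, -0.3, -0.8]
finger_gap: 42.4
finger_force: 0.0
clock: 27.6
eef_pos: [425.8, 155.4, 101.4]
eef_rot: [-3.14, 0.001, 1.505]
wrist_force: [-0.7, 0.7, -0.5]
finger_gap: 42.8
finger_force: 0.0
shift cm [ 3.64 -0.5   6.14] roll5 -0.01 j6 0.49 clock 27.6 gap 42.8 pos [425.8 155.4 101.4]
```

```bash
python3 -m creep '[[-0.1,[2,-0.3,0],0],[-0.1,[3.64,-0.5,1],0],[-0.1,[3.64,-0.5,4],0],[-0.1,[3.64,-0.5,6],0],[-0.1,[3.64,-0.5,6.14],0],[-0.1,[3.64,-0.5,6.14],0],[-0.1,[3.64,-0.5,6.14],0]]'
python3 - <<'E'
from h import *
go(423.1,192,-9,86.3)
snap('m9.png','scene',260,130,100,80,6)
E
```

```text
clock: 28.3
eef_pos: [424.1, 192.6, 41.7]
eef_rot: [3.14, -0.001, 1.505]
wrist_force: [-1.1, -0.0, 0.2]
finger_gap: 42.3
finger_force: 0.0
shift cm [-0.07 -0.1   5.07] roll5 -0.01 j6 0.49 clock 28.3 gap 42.3 pos [424.1 192.6  41.7]
```

View pics/m9.png

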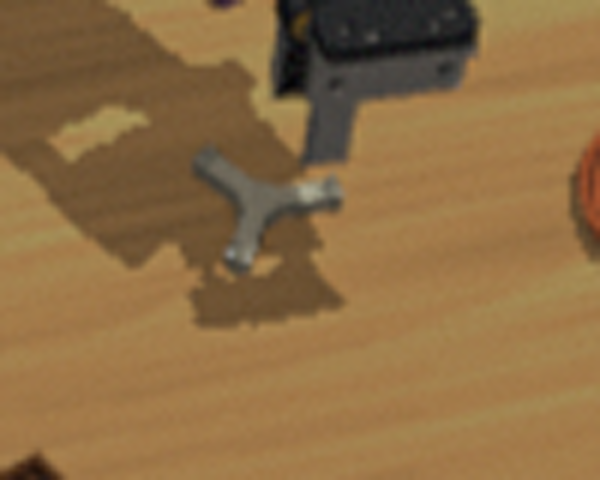

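```bash
python3 - <<'E'
from h import *
for z in (28,40,50,60,70): print(z,((topix([[424,192.6,z],[445,192.6,z],[457,192.6,z]],"scene")+.5-[260,130])*6).round(0).tolist())
print(((topix([[423.1,192,12],[421.8,172,12]],"scene")+.5-[260,130])*6).round(0).tolist())
E
python3 -m creep '[[-0.1,[-0.05,-0.05,2],0],[-0.1,[-0.05,-0.05,4],0],[-0.1,[-0.05,-0.05,4.6],0],[-0.1,[-0.05,-0.05,4.6],0],[-0.1,[-0.05,-0.05,4.6],0]]'
```

```text
28 [[299.0, 179.0], [314.0, 209.0], [323.0, 227.0]]
40 [[302.0, 162.0], [317.0, 192.0], [326.0, 210.0]]
50 [[305.0, 147.0], [320.0, 178.0], [329.0, 196.0]]
60 [[307.0, 133.0], [322.0, 164.0], [331.0, 182.0]]
70 [[309.0, 118.0], [325.0, 149.0], [334.0, 167.0]]
[[294.0, 200.0], [255.0, 206.0]]
clock: 28.85
eef_pos: [423.4, 192.7, -4.4]
eef_rot: [3.141, -0.0, 1.506]
wrist_force: [0.1, 0.6, -0.0]
finger_gap: 42.3
finger_force: 0.0
```

```bash
python3 -m creep '[[-0.1,[0,0,0.3],0],[-0.1,[0,0,0.5],0],[-0.1,[0,0,0.5],0],[-0.1,[0,0,0.5],0]]'; python3 -m creep '[[-0.1,[0,0,0.2],0],[-0.1,[0,0,0.3],0],[-0.1,[0,0,0.3],0],[-0.1,[0,0,0.3],0]]'
```

```text
clock: 29.25
eef_pos: [422.9, 192.6, -10.2]
eef_rot: [3.142, -0.0, 1.506]
wrist_force: [0.3, 0.4, -0.8]
finger_gap: 42.4
finger_force: 0.0
clock: 29.65
eef_pos: [422.8, 192.6, -13.4]
eef_rot: [-3.142, 0.0, 1.506]
wrist_force: [-0.4, 0.4, 0.4]
finger_gap: 42.4
finger_force: 0.0
```

Run:
```python
from h import *
snap('m10.png','scene',275,140,70,56,8)
```

```text
(no output)
```

View pics/m10.png

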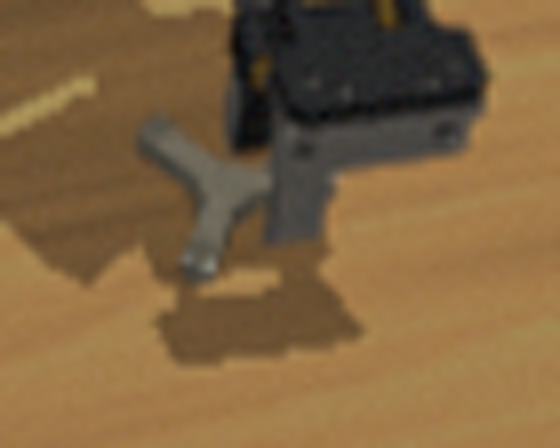

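Finger tip at about (297,240), slightly above the table beside the arm. Now feeling for the table in millimetre steps.

```bash
for i in 1; do python3 -m creep '[[-0.1,[0,0,0.1],0],[-0.1,[0,0,0.2],0],[-0.1,[0,0,0.2],0],[-0.1,[0,0,0.2],0]]'; done; python3 -m creep '[[-0.1,[0,0,0.1],0],[-0.1,[0,0,0.2],0],[-0.1,[0,0,0.2],0],[-0.1,[0,0,0.2],0]]'
```

```text
clock: 30.1
eef_pos: [422.8, 192.6, -15.4]
eef_rot: [-3.141, 0.0, 1.506]
wrist_force: [0.1, 0.0, 0.3]
finger_gap: 42.5
finger_force: 0.0
clock: 30.5
eef_pos: [422.9, 192.6, -17.0]
eef_rot: [3.141, -0.0, 1.506]
wrist_force: [-2.5, -1.1, 8.1]
finger_gap: 42.2
finger_force: 4.2
```

Table felt at about -16.5. Back off 2 mm and grip.

```bash
python3 -m creep '[[-0.1,[0,0,-0.25],0],[-0.1,[0,0,-0.25],0],[-0.1,[0,0,-0.25],0],[-0.5,[0,0,-0.25],0],[-0.6,[0,0,-0.25],0],[-1,[0,0,-0.25],0],[-1,[0,0,-0.25],0],[-1,[0,0,-0.25],0],[-1,[0,0,-0.25],0],[-1,[0,0,-0.25],0]]' 20
```

```text
clock: 31.5
eef_pos: [422.8, 192.6, -14.9]
eef_rot: [-3.142, 0.0, 1.506]
wrist_force: [-0.4, 0.7, -0.9]
finger_gap: 11.7
finger_force: 20.9
```

```bash
python3 - <<'E'
from h import *
go(482.8,415.7,45,86.3)
E
python3 -m creep '[[-1,[0,0,-1],0],[-1,[0,0,-2.5],0],[-1,[0,0,-4.5],0],[-1,[0,0,-6],0],[-1,[0,0,-6],0],[-1,[0,0,-6],0]]'
```

```text
shift cm [22.65  4.55 -5.99] roll5 0.0 j6 0.78 clock 31.5 gap 11.7 pos [422.8 192.6 -14.9]
clock: 32.1
eef_pos: [422.8, 192.6, 45.2]
eef_rot: [3.141, -0.0, 1.506]
wrist_force: [-0.1, 0.2, -1.1]
finger_gap: 11.8
finger_force: 20.9
```

```bash
python3 -m creep '[[-1,[2,0.4,0],0],[-1,[5,1,0],0],[-1,[9,1.8,0],0],[-1,[13,2.6,0],0],[-1,[17,3.4,0],0],[-1,[20.5,4.1,0],0],[-1,[22.2,4.5,0],0],[-1,[22.65,4.55,0],0],[-1,[22.65,4.55,0],0],[-1,[22.65,4.55,0],0],[-1,[22.65,4.55,0],0]]'
python3 - <<'E'
from h import *
go(482.8,415.7,-9.4,86.3)
E
```

```text
clock: 33.2
eef_pos: [482.9, 414.7, 45.2]
eef_rot: [-3.141, 0.0, 1.505]
wrist_force: [0.5, -0.3, -0.8]
finger_gap: 11.6
finger_force: 20.8
shift cm [ 0.1  -0.01  5.46] roll5 -0.01 j6 0.78 clock 33.2 gap 11.6 pos [482.9 414.7  45.2]
```

```bash
python3 -m creep '[[-1,[0,0,1.5],0],[-1,[0,0,3],0],[-1,[0,0,4],0],[-1,[0,0,4.7],0],[-1,[0,0,5.2],0],[-1,[0,0,5.4],0],[-1,[0,0,5.4],0],[-1,[0,0,5.4],0]]'; python3 -m creep '[[-1,[0,0,0.05],0],[-1,[0,0,0.05],0],[-1,[0,0,0.05],0]]'
```

```text
clock: 34.0
eef_pos: [483.1, 415.8, -8.4]
eef_rot: [3.141, -0.0, 1.506]
wrist_force: [0.1, 0.5, 0.8]
finger_gap: 11.7
finger_force: 20.8
clock: 34.3
eef_pos: [482.9, 415.7, -9.2]
eef_rot: [3.141, -0.0, 1.506]
wrist_force: [0.3, -0.2, -0.3]
finger_gap: 11.6
finger_force: 20.8
```

Release, rise, and swing back toward the start so the top view is clear.

```bash
python3 -m creep '[[-1,[0,0,0.05],0],[-0.6,[0,0,0.05],0],[-0.4,[0,0,0.05],0],[-0.4,[0,0,0.05],0],[-0.4,[0,0,0.05],0],[-0.4,[0,0,-1.5],0],[-0.4,[0,0,-4],0],[-0.2,[0,0,-8],0],[0,[0,0,-12],0],[0,[0,0,-16],0],[0,[0,0,-16],0]]'
python3 - <<'E'
from h import *
go(150,480,150,86.3)
E
```

```text
clock: 35.4
eef_pos: [484.6, 417.1, 158.3]
eef_rot: [3.134, -0.007, 1.506]
wrist_force: [0.8, -0.2, 0.9]
finger_gap: 47.0
finger_force: 0.0
shift cm [  4.12 -33.8    0.59] roll5 0.0 j6 1.33 clock 35.4 gap 47.0 pos [484.6 417.1 158.3]
```

```bash
python3 -m creep '[[0,[-3,-0.1,0],0],[0,[-7,-0.1,0],0],[0,[-11.5,-0.2,0],0],[0,[-16,-0.3,0],0],[0,[-20.5,-0.4,0],0],[0,[-25,-0.5,0],0],[0,[-29.5,-0.6,0],0],[0,[-34,-0.7,0],0],[0,[-38,-0.7,0],0],[0,[-41,-0.8,0],0],[0,[-41.8,-0.8,0],0],[0,[-41.8,-0.8,0],0]]'
python3 - <<'E'
from h import *
go(280,-430,150,86.3)
E
```

```text
clock: 36.6
eef_pos: [447.9, -1.5, 151.1]
eef_rot: [3.141, -0.0, 1.504]
wrist_force: [0.1, -0.5, 0.4]
finger_gap: 46.8
finger_force: 0.0
shift cm [-43.87 -13.92   0.09] roll5 -0.02 j6 -0.93 clock 36.6 gap 46.8 pos [447.9  -1.5 151.1]
```

```bash
python3 -m creep '[[0,[-3,-0.9,0],0],[0,[-7,-2.2,0],0],[0,[-11.5,-3.6,0],0],[0,[-16,-5,0],0],[0,[-20.5,-6.5,0],0],[0,[-25,-7.9,0],0],[0,[-29.5,-9.3,0],0],[0,[-34,-10.8,0],0],[0,[-38.5,-12.2,0],0],[0,[-42,-13.3,0],0],[0,[-43.8,-13.9,0],0],[0,[-43.8,-13.9,0],0]]'
python3 - <<'E'
from h import *
np.set_printoptions(precision=1,suppress=True)
im=manip.camera("top"); hsv=cv2.cvtColor(im,cv2.COLOR_RGB2HSV)
m=((hsv[...,1]<75)&(hsv[...,2]>110)).astype(np.uint8)
n,l,st,ce=cv2.connectedComponentsWithStats(m)
for i in range(1,n):
    if 25<st[i,4]<2000 and 40<ce[i,0]<445 and 60<ce[i,1]<260: print(st[i],ce[i],'z12',toworld(ce[i],17)[0],'z33',toworld(ce[i],33)[0],'z55',toworld(ce[i],55)[0])
S=manip.camera("scene"); hs=cv2.cvtColor(S,cv2.COLOR_RGB2HSV)
m=((hs[...,1]<80)&(hs[...,2]>110)).astype(np.uint8)
n,l,st,ce=cv2.connectedComponentsWithStats(m)
for i in range(1,n):
    if 25<st[i,4]<1500 and st[i,1]>120: print('scene',st[i],ce[i])
d=np.array([481.5,395.7,17]);C=np.array([481.3,-377.9]);T=np.array([648.9,-7.6])
print(topix([[481.5,395.7,17],[491.6,-353,55],[471,-402.8,55],[657.7,-32.1,33],[640.1,16.9,33]],"scene"))
E
```

```text
clock: 37.8
eef_pos: [281.1, -429.7, 150.3]
eef_rot: [-3.141, -0.0, 1.505]
wrist_force: [0.8, -0.5, -0.4]
finger_gap: 46.7
finger_force: 0.0
[319  65  34  33 420] [333.5  85.4] z12 [ 761.7 -212.2] z33 [ 754.9 -208.2] z55 [ 745.4 -202.8]
[147  75  25  27 491] [159.1  86.5] z12 [764.  228.6] z33 [757.1 224.4] z55 [747.6 218.7]
[302  84  16   7  56] [310.2  86.8] z12 [ 758.7 -152.5] z33 [ 751.9 -149.7] z55 [ 742.6 -145.8]
[253 104  24  40 430] [264.4 123.8] z12 [663.4 -34. ] z33 [658.4 -33.4] z55 [651.4 -32.4]
[233 112  24  40 430] [244.6 131.3] z12 [644.9  15.6] z33 [640.1  15.4] z55 [633.7  15. ]
[396 180  14  15 134] [402.3 186.8] z12 [ 498.7 -369.1] z33 [ 496.7 -362.3] z55 [ 493.9 -352.9]
[ 73 187  24  26 189] [ 86.2 199.2] z12 [482.7 397.7] z33 [481.  390.5] z55 [478.6 380.5]
[417 189  14  14 132] [423.6 195.5] z12 [ 476.4 -420. ] z33 [ 474.7 -412.3] z55 [ 472.5 -401.6]
scene [370 154  25  19 111] [380.9 162.3]
scene [ 91 202  14  12 107] [ 97.7 207.9]
scene [111 205  14  12 110] [117.7 210.2]
scene [258 215  32  33 378] [273.5 230.9]
scene [242 225  31  34 401] [256.8 241.4]
scene [352 224  26  31 536] [365.  237.8]
scene [173 264  54  35 640] [195.8 283.9]
scene [213 279  12   9  50] [218.  283.4]
scene [422 320  42  20 249] [443.1 329.4]
scene [415 351  10   8  29] [419.2 353.4]
scene [  0 375   5   9  34] [  1.6 379.9]
[[380.  162.9]
 [117.5 210.6]
 [ 97.  208.4]
 [256.5 241.6]
 [273.4 231.4]]
```

Both cameras agree with every target at floor height to within about 1 px, so I hand in.

```bash
python3 -c "
from cell import manip
print(manip.sign_off())"
```

```text
the job is handed in; nothing more can be done
None
```

I handed the job in at about 38 s: both posts lie flat in the tray, both props stand in the box and the stilt is points up in the dish; both cameras agree with those resting positions, and the hand-in call returned no verdict.

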